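# Rock the spent battery out of its bay and close the cover

### The arm

A 7-joint arm with a two-finger parallel gripper is mounted at the origin on the work surface. World frame = base frame: x ahead of the robot, y to its left, z up, the work surface at z = 0. Lengths are in mm, angles in rad, forces in N, time in s.
With the tool pointing down it reaches from about 400 to 850 mm from the base axis. Payload 10.4 kg.
Tool frame: the origin (TCP) lies midway between the tips of the shut fingers; the grasp point (between the pads) lies 19 mm behind it; z points along the fingers, y is the line along which they close (so a half turn about z gives the same grasp; the last joint's range is limited). The gripper opens to 85 mm and grips with 20 to 120 N. Pads are 22 mm wide; open, the fingers measure 114 mm over their backs; the gripper's body (76 mm by 85 mm) begins 54 mm behind the grasp point. The pads swing forward as they close: fully open they stand 13 mm farther back than shut.
Start: joints at [-1.327, 0.332, -0.065, 1.46, 0.022, 1.35, -0.088], TCP at [164.765, 602.913, 231.338] pointing down, gripper open.
Joint ranges: [-2.6, 2.6], [-0.5, 2.12], [-1.47, 1.34], [0.16, 2.42], [-1.27, 4.41], [0.06, 2.06], [-2.6, 2.6]. Speed limits (rad/s): [2.22, 2.22, 2.79, 2.79, 3.14, 3.14, 3.14].

### API

Orientations are given as a 3x3 rotation matrix whose columns are the frame's x, y, z axes.
In Python, from rig import sensors, cams, job, models gives the robot as it stands.
- The arm moves only by the tool apply_moves, never from a script. Its argument "series" is a list of rows, each a list of 6 numbers: the shift along the world's x, y, z in fractions of the full range, 1 being 750 mm, then the turn, a rotation vector about the world's x, y, z in fractions of the full range, 1 being pi/2 rad. In form: [[dx, dy, dz, wx, wy, wz], ...]. A call has 1 to 12 rows; each row is the pose to reach, as a shift and turn from the pose commanded when the call began; what a row does not reach only later rows make up. A row lasts 1/12 s, in which the tool goes at most 41.7 mm and 7.16 degrees, less where a joint would pass 70% of its speed; a pose out of reach is approached as far as the arm can. Shift and turn numbers lie between -1 and 1, and a call with a number outside is refused. A call with a gripper value outside its range is refused whole. "hand" is the closure, from 0 (fully open) to 1 (shut), set as the call begins (left out, the last holds). The fingers move at their own pace and stop on an object; the grip force is fixed at half the most. Time passes only in rows, so rows that repeat a pose let the fingers close. It gives the time, the measured TCP pose, the force, the opening and the grip force at its end, in the units of the state.
- sensors.state(): the state, without advancing time (a new reading comes with each control period).
- cams.grab_frame(name): name is "side" or "top" or "wrist"; returns the picture (400x640x3 uint8, red, green, blue); there is no depth.
- cams.calibration(name): a dict with "mtx" (3x3 intrinsics, pixels), "pose" (4x4, takes a point from camera to world coordinates); the wrist camera has in their place "T_tool_cam" (4x4, takes a point from camera to tool coordinates, whose origin is the TCP and whose axes are the flange's). Camera axes: x right, y down, z forward; pixel columns grow to the right and rows downward; lengths in mm; the calibration is good to about 2 mm. The wrist camera is an equidistant fisheye: a pixel r from the principal point sees the ray r / f radians off the axis. A picture is of the moment at which its call begins: read the wrist's pose just before it. calibration takes no time and is no camera call.
- job.finish_job(): hands the job in; it is judged then, once.
Trained networks look in the newest picture that a camera, given by its name, has taken for a name from the list of things; names that differ only in an ending like _2 or _b are one class to them, and where a whole thing is asked for, a point or a joint stands for the part that bears it (a point fixed in the world has none). Each returns a list of dicts, best first, with "p" (0 to 1); they miss things now and then, are a little off and sometimes report something else, mostly with a low value. They report only what shows in the picture. A call takes as long as a camera call. They do not tell look-alikes from the thing itself.
- models.regions_of(camera, query): "mask" (400x640 bool, what is visible of it) and "bbox" ([left, top, right, bottom] in pixels, round what is visible of it).
The state is a dict: "t": time; "joint_positions": joint angles; "dq": joint speeds; "effort": joint torques, N m; "ee_pos": TCP position; "tcp_rot": TCP orientation; "contact_force": force on the tool from outside, world axes, zero at the start; "ft_torque": the same for the moment, N m; "finger_gap": opening from 0.0 (shut) to 1.0 (fully open); "grip_force": force on a finger pad.
Only numpy, scipy, OpenCV 4.12 (cv2) and the standard library are available. Lean on these libraries where they do the work, as an engineer would, in place of code of your own. Each camera call takes 0.05 s, during which the arm holds its last target. There are 200 camera calls.

### The job

The analyser's battery pack lies flush in its bay with no room for fingers: press its orange end down until the spring catch holds the pack tilted, and let go. Then take it by the raised end, draw it out and lay it flat on the floor of the blue tray beside the old pack, without dropping it, and slide the analyser's blue cover over the empty bay until its tongue clicks and it is fully shut. Leave the old pack, the bottle, the carton and the jar where they stand.

Things in the scene. Friction and masses are not known exactly. Their poses are not given: they have to be found in the camera images.
- analyser: White bench analyser, fixed, 128 x 262 x 48 mm (x, y, z); origin at the centre of its underside; deck at z = 48 mm. A bay is sunk in the deck: x -30 to 30, y -109 to -5 mm. Its floor is at z = 35 mm for y above -65 mm; for y below -65 it drops into a well, bottom z = 12 mm. Steel cover rails 10 mm high run along y at |x| = 56 to 63 mm.
- bay (a point): Middle of the bay at deck height (analyser x 0, y -57, z 48 mm), axes as the analyser's. The pack rocks about the floor's edge, the ridge, 8 mm to -y of this point and 13 mm below the deck.
- catch (a point): Spring catch: midway between two orange noses, 7 mm wide, at the corners of the well's -y end wall (|x| 22 to 29 mm), sticking out 5.5 mm, undersides at z = 25.5 mm (this point's height). They give way as the pack's edge is pressed past, spring back over it and hold the pack tilted about 0.5 to 0.55 rad. Drawing the pack 6 mm or more along its own length, away from them, frees it.
- pack: Spent pack, dark slab 56 x 100 x 12 mm (x, y, z), about 0.15 kg; origin at the centre of its underside. Starts in the bay, axes as the analyser's, centred on point bay, top 1 mm below deck, 2 mm gaps. Press its -y end (orange, ribbed) near the middle of its width, within 25 mm of the end, with 5 to 15 N until it bottoms at about 0.6 rad. The +y end then stands 27 mm up, its sides free for 25 mm.
- cover (a joint): Travel of the blue sliding cover in m: 0 fully open, clear of the bay (it starts near there); 0.124 fully shut, at a stop. It grows as the cover slides to the analyser's -y. Friction 1.5 N; from 0.115 to 0.119 its yellow tongue must be pushed past a 2 mm ledge on the deck, about 8 N in all; past that it stays shut.
- cover_rib (a point): Middle of the top of the white push rib on the cover: a bar 70 x 8 mm (x, y), 12 mm above the cover plate, top 67 mm above the worktop, at analyser y = 84 mm less the cover's travel. Cover 114 x 126 x 4 mm, top at 55 mm; rib 85 mm behind its leading (-y) edge, 41 mm before its rear edge. Axes as the analyser's.
- tray: Blue open tray fixed to the worktop, 230 x 190 x 35 mm (x, y, z), walls and floor 5 mm thick; origin at the centre of its underside. The pack goes flat on its floor (5 mm up), any way round, in the free half on the +x side.
- old_pack: Bystander: an identical pack lying in the tray on its -x side, long side along the tray's y; origin at the centre of its underside.
- bottle: Bystander: amber bottle, 48 mm across, 115 mm tall, standing close to the analyser's +x side; origin at the centre of its underside.
- carton: Bystander: white carton 60 x 90 x 70 mm, standing close to the analyser's -x side; origin at the centre of its underside.
- jar: Bystander: clear jar with red cap, 42 mm across, 55 mm tall, near the analyser's +x side; origin at the centre of its underside.
There are look-alikes about, which are no part of the job. Leave any red look-alike of the pack alone.

How it is judged:
By the outcome, as a careful person would: the job done as asked, in the order asked, and still so for the second after the job is handed in, with the robot touching nothing.
It also fails if it takes over 64 s, if anything falls off the work surface, if the arm or the gripper's body presses on something with over 40 N, if the wrist force passes 120 N, or if a joint passes its speed limit or range.

## Working session

There is one attempt and no reset: what is moved stays moved. The work goes in short steps, Python scripts to look and compute and a tool call to move; the robot and the scene stay as the last step left them, time stands still between calls to the robot, and variables do not carry over. Pictures are saved under pics/ and viewed, at most 10 in all, crops included, and the job is handed in when it is done.

Besides the shell and the picture viewer there is one more tool, called by a JSON object that holds its "fn" and its "kwargs", one argument or row to a line. apply_moves: Moves the arm, as the interface text tells. Its arguments: {"type":"object","properties":{"series":{"type":"array"},"hand":{"type":"number"}},"required":["series"]}

```bash
ls; mkdir -p pics; python3 - <<'E'
from rig import sensors,cams,job,models
import cv2,numpy as np
s=sensors.state();print(s['t'],s['ee_pos'],s['tcp_rot'])
for n in ['top','side']:
    im=cams.grab_frame(n);cv2.imwrite(f'pics/{n}0.png',im[:,:,::-1])
    c=cams.calibration(n);print(n,c['mtx'],c['pose'])
    for q in ['analyser','pack','cover','cover_rib','tray','bottle','carton','jar']:
        print(q,[(round(r['p'],2),[int(v) for v in r['bbox']]) for r in models.regions_of(n,q)][:4])
E
```

```text
pics
0.0 [164.6963504  602.52914173 230.51140703] [[-9.64623055e-01  2.63632826e-01 -3.08716613e-04]
 [ 2.63632998e-01  9.64622058e-01 -1.38847304e-03]
 [-6.82522172e-05 -1.42074099e-03 -9.99998988e-01]]
top [[414.81718996   0.         319.95796917]
 [  0.         414.81718996 196.31060724]
 [  0.           0.           1.        ]] [[-2.00478522e-01 -9.60039700e-01  1.95274515e-01  3.55045858e+02]
 [-9.79693002e-01  1.97097580e-01 -3.67989821e-02 -6.10166677e+01]
 [-3.15965071e-03 -1.98686481e-01 -9.80058008e-01  1.12516488e+03]
 [ 0.00000000e+00  0.00000000e+00  0.00000000e+00  1.00000000e+00]]
analyser [(0.81, [322, 151, 428, 239])]
pack [(0.56, [421, 109, 449, 148])]
cover [(0.74, [320, 164, 335, 184]), (0.64, [322, 177, 383, 238])]
cover_rib [(0.76, [324, 175, 382, 237]), (0.51, [316, 149, 428, 241])]
tray [(0.55, [181, 200, 262, 296])]
bottle [(0.81, [353, 144, 370, 169])]
carton []
jar [(0.78, [322, 163, 336, 183]), (0.46, [323, 176, 384, 236])]
side [[372.484707     0.         319.06067767]
 [  0.         372.484707   204.38636592]
 [  0.           0.           1.        ]] [[ 9.45749342e-01 -2.44942633e-01  2.13450904e-01  3.32555727e+02]
 [-3.24686623e-01 -7.36195164e-01  5.93797337e-01 -7.04745487e+02]
 [ 1.16952395e-02 -6.30888094e-01 -7.75785689e-01  8.70823983e+02]
 [ 0.00000000e+00  0.00000000e+00  0.00000000e+00  1.00000000e+00]]
analyser [(0.7, [283, 208, 387, 312])]
pack [(0.75, [328, 251, 368, 292]), (0.6, [288, 210, 388, 313]), (0.56, [407, 302, 456, 339])]
cover [(0.56, [290, 213, 351, 261])]
cover_rib [(0.89, [293, 214, 349, 264])]
tray [(0.58, [234, 131, 318, 190])]
bottle [(0.64, [367, 222, 382, 257])]
carton [(0.94, [280, 254, 320, 305])]
jar [(0.79, [344, 209, 357, 233])]
```

```bash
python3 - <<'E'
import cv2
a=cv2.imread('pics/top0.png')[90:320,160:480];b=cv2.imread('pics/side0.png')[120:350,200:480]
cv2.imwrite('pics/a.png',cv2.resize(a,(800,575),interpolation=cv2.INTER_CUBIC))
cv2.imwrite('pics/b.png',cv2.resize(b,(700,575),interpolation=cv2.INTER_CUBIC))
E
```

```text
(no output)
```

View pics/a.png

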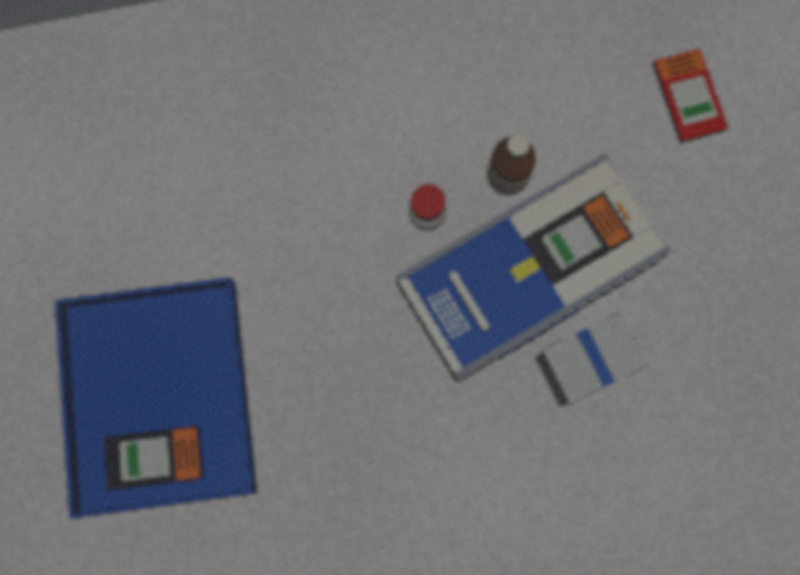

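View pics/b.png

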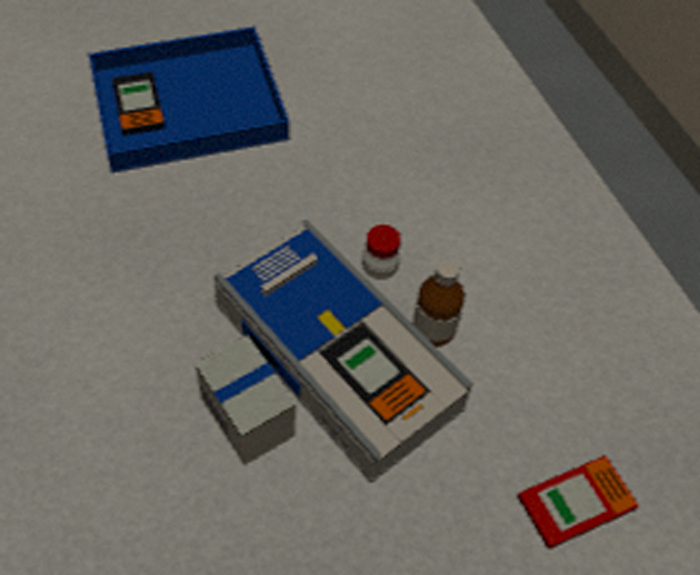

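The top view shows three pack-like things: the dark slab flush in the analyser bay at (394,186), the red one at (436,129), and the old pack in the tray at (221,273). The one in the bay is the target because it is dark, sits in the bay and its orange end is next to the catch noses. The side view agrees.

```bash
cat > h.py <<'E'
import numpy as np
from scipy.optimize import least_squares
from scipy.spatial.transform import Rotation as R
from rig import cams
def proj(n,P,tool=None):
    c=cams.calibration(n);P=np.atleast_2d(P).astype(float)
    if n=='wrist':
        p,Rt=tool; T=np.eye(4);T[:3,:3]=Rt;T[:3,3]=p;T=T@np.array(c['T_tool_cam'])
    else: T=np.array(c['pose'])
    q=(P-T[:3,3])@T[:3,:3]; K=np.array(c['mtx'])
    if n=='wrist':
        r=np.linalg.norm(q[:,:2],axis=1);th=np.arctan2(r,q[:,2]);u=q[:,:2]/r[:,None]*th[:,None]
    else: u=q[:,:2]/q[:,2:]
    return u*[K[0,0],K[1,1]]+K[:2,2]
def pl(x,P): # x,y,yaw
    return np.asarray(P,float)@R.from_euler('z',x[2]).as_matrix().T+[x[0],x[1],0]
def bp(n,u,z):
    return least_squares(lambda v:(proj(n,[v[0],v[1],z])-u).ravel(),[550,0]).x
E
python3 - <<'E'
from h import *
L=np.array([[28,-7,47],[-28,-7,47],[28,-107,47],[-28,-107,47],[57,-1,55],[-57,-1,55],[35,84,67],[-35,84,67]])
ta=np.array([[527,240],[558,283],[607,194],[632,234],[508,218],[563,307],[453,272],[488,330]])/2.5+[160,90]
sb=np.array([[361,324],[320,347],[430,392],[384,422],[382,308],[303,358],[316,258],[263,290]])/2.5+[200,120]
def res(x,w=(1,1)):
    M=L.copy().astype(float);M[4:,1]-=x[3]
    return np.r_[w[0]*(proj('top',pl(x,M))-ta).ravel(),w[1]*(proj('side',pl(x,M))-sb).ravel()]
for w in [(1,1),(1,0),(0,1)]:
    f=least_squares(res,[500,-100,.3,0],args=(w,));print(w,f.x.round(3),f.cost)
    if w==(1,1):print(f.fun.reshape(-1,2).round(1).tolist()); A=f.x
T=np.array([[115,95,35],[115,-95,35],[-115,-95,35],[-115,95,35]])
tt=np.array([[58,302],[232,280],[256,491],[72,516]])/2.5+[160,90]
# map: up=+x,left=+y
f=least_squares(lambda x:(proj('top',pl(x,T))-tt).ravel(),[450,300,0]);print('tray',f.x,f.fun.round(1));
o=np.array([[107,437],[199,428],[201,478],[108,488]])/2.5+[160,90]
print('old',[bp('top',u,17).round(0) for u in o],'trayaxes',pl(f.x,[[55,0,5]]))
for n,u,z in [('jar',(428,195),55),('bottle top',(518,146),115),('carton tl',(540,355),70),('carton',(565,403),70),('carton',(615,318),70),('carton',(648,362),70)]:print(n,bp('top',np.array(u)/2.5+[160,90],z).round(0))
print('bay',pl(A,[[0,-57,48],[0,-97,48],[0,84,67]]))
c=cams.calibration('wrist');print(c)
E
```

```text
(1, 1) [ 5.44067e+02 -2.40988e+02  3.35000e-01  3.38300e+00] 20.142864558480913
[[-0.8, -0.9], [-1.9, -0.3], [-1.2, -1.0], [0.2, 0.4], [0.6, -1.4], [1.7, -0.6], [-0.2, -0.8], [-0.1, -1.1], [0.1, 0.1], [-0.2, 2.4], [-1.0, 0.2], [0.3, 1.0], [-0.3, -1.6], [-3.0, 1.8], [-0.7, -1.0], [-0.5, -0.5]]
(1, 0) [ 5.42712e+02 -2.42984e+02  3.38000e-01 -4.94000e-01] 3.2026931433547814
(0, 1) [ 5.45408e+02 -2.38817e+02  3.34000e-01  7.39900e+00] 8.09838046819144
tray [ 4.88907384e+02  1.77378748e+02 -6.74423845e-02] [-0.7 -1.   0.6 -1.6  0.2  1.1 -0.1  1.3]
old [array([457., 237.]), array([447., 141.]), array([396., 147.]), array([405., 244.])] trayaxes [[543.78234797 173.67222842   5.        ]]
jar [ 638. -146.]
bottle top [ 654. -242.]
carton tl [ 446. -222.]
carton [ 393. -236.]
carton [ 467. -306.]
carton [ 417. -328.]
bay [[ 562.81724361 -294.81589066   48.        ]
 [ 575.97514801 -332.58981754   48.        ]
 [ 516.43563062 -161.66279841   67.        ]]
{'mtx': array([[309.70691629,   0.        , 317.97038082],
       [  0.        , 309.70691629, 199.92133016],
       [  0.        ,   0.        ,   1.        ]]), 'T_tool_cam': array([[-7.40927693e-04, -9.52439626e-01, -3.04726450e-01,
         7.93769662e+01],
       [ 9.99998619e-01, -1.15901962e-03,  1.19113237e-03,
         1.61311298e+00],
       [-1.48766561e-03, -3.04725147e-01,  9.52439170e-01,
        -1.42799141e+02],
       [ 0.00000000e+00,  0.00000000e+00,  0.00000000e+00,
         1.00000000e+00]])}
```

Careful with the scale: shifts go in shares of 750 mm and turns go in shares of pi/2 rad. That gives: -353 mm is -0.4707, 335 mm is 0.4467, -0.5 rad is -0.3183.

{"fn": "apply_moves", "kwargs": {
  "series": [
    [0.4467,-0.4707,0,0,0,-0.3183],
    [0.4467,-0.4707,0,0,0,-0.3183],
    [0.4467,-0.4707,0,0,0,-0.3183],
    [0.4467,-0.4707,0,0,0,-0.3183],
    [0.4467,-0.4707,0,0,0,-0.3183],
    [0.4467,-0.4707,0,0,0,-0.3183],
    [0.4467,-0.4707,0,0,0,-0.3183],
    [0.4467,-0.4707,0,0,0,-0.3183],
    [0.4467,-0.4707,0,0,0,-0.3183],
    [0.4467,-0.4707,0,0,0,-0.3183],
    [0.4467,-0.4707,0,0,0,-0.3183],
    [0.4467,-0.4707,0,0,0,-0.3183]
  ],
  "hand": 1
}}

```text
t: 1.9
ee_pos: [502.2, 246.0, 231.7]
tcp_rot: [[-0.718, 0.696, 0.001], [0.696, 0.718, -0.0], [-0.001, 0.001, -1.0]]
contact_force: [1.0, 0.2, 0.1]
finger_gap: -0.004
grip_force: 0.0
```

Scaled: -545 mm is -0.7267, 63 mm is 0.084, -0.469 rad is -0.2986.

{"fn": "apply_moves", "kwargs": {
  "series": [
    [0.084,-0.7267,-0.04,0,0,-0.2986],
    [0.084,-0.7267,-0.04,0,0,-0.2986],
    [0.084,-0.7267,-0.04,0,0,-0.2986],
    [0.084,-0.7267,-0.04,0,0,-0.2986],
    [0.084,-0.7267,-0.04,0,0,-0.2986],
    [0.084,-0.7267,-0.04,0,0,-0.2986],
    [0.084,-0.7267,-0.04,0,0,-0.2986],
    [0.084,-0.7267,-0.04,0,0,-0.2986],
    [0.084,-0.7267,-0.04,0,0,-0.2986],
    [0.084,-0.7267,-0.04,0,0,-0.2986],
    [0.084,-0.7267,-0.04,0,0,-0.2986],
    [0.084,-0.7267,-0.04,0,0,-0.2986]
  ]
}}

```text
t: 2.9
ee_pos: [557.2, -247.9, 204.2]
tcp_rot: [[-0.329, 0.944, 0.001], [0.944, 0.329, 0.0], [-0.0, 0.001, -1.0]]
contact_force: [1.2, 0.9, 0.7]
finger_gap: -0.002
grip_force: 0.0
```

Scaled: -40 mm is -0.0533.

{"fn": "apply_moves", "kwargs": {
  "series": [
    [0,-0.0533,0,0,0,0],
    [0,-0.0533,0,0,0,0],
    [0,-0.0533,0,0,0,0],
    [0,-0.0533,0,0,0,0]
  ]
}}

```text
t: 3.23
ee_pos: [557.1, -285.8, 203.8]
tcp_rot: [[-0.329, 0.944, -0.0], [0.944, 0.329, 0.0], [0.0, 0.0, -1.0]]
contact_force: [0.5, 0.9, -0.3]
finger_gap: -0.002
grip_force: 0.0
```

```bash
python3 - <<'E'
from h import *
from rig import sensors
import cv2
s=sensors.state();im=cams.grab_frame('wrist')
np.savez('w1.npz',p=s['ee_pos'],R=s['tcp_rot'],im=im)
A=[544.1,-241,.335,.0034]
L=np.array([[28,-7,47],[-28,-7,47],[28,-107,47],[-28,-107,47],[35,81,67],[-35,81,67],[57,-4,55],[-57,-4,55]])
P=proj('wrist',pl(A,L),(np.array(s['ee_pos']),np.array(s['tcp_rot'])));print(P.round(0).tolist())
cv2.imwrite('pics/w1.png',cv2.resize(im[:,:,::-1],(800,500),interpolation=cv2.INTER_CUBIC))
E
```

```text
[[349.0, 146.0], [292.0, 146.0], [346.0, 240.0], [294.0, 240.0], [360.0, 53.0], [281.0, 53.0], [380.0, 145.0], [261.0, 145.0]]
```

View pics/w1.png

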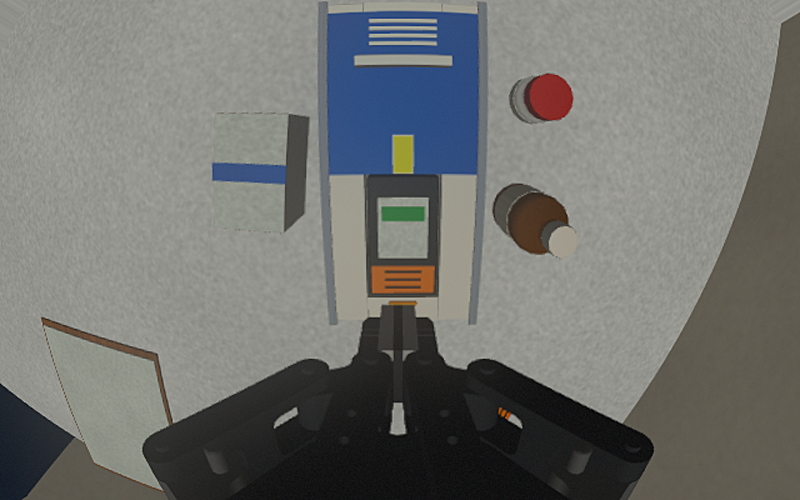

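The wrist view confirms the target: a dark pack with its orange end towards the noses, at about (322,188). The cover's leading edge is at row 140, its rib at row 49, and the fingers at the bottom.

```bash
python3 - <<'E'
from h import *
d=np.load('w1.npz');tool=(d['p'],d['R'])
L=np.array([[28,-7,47],[-28,-7,47],[28,-107,47],[-28,-107,47],[57,-1,55],[-57,-1,55],[35,84,67],[-35,84,67]],float)
w=np.array([[437.5,176],[367,176],[435.5,297],[369.5,295],[478.5,174],[328,176],[452,61],[354.5,60]])/1.25
def res(x):
    M=L.copy();M[4:,1]-=x[3]
    return (proj('wrist',pl(x,M),tool)-w).ravel()
f=least_squares(res,[544,-241,.335,3]);print(f.x,f.fun.reshape(-1,2).round(1).tolist());A=f.x
# orange centroid check
import cv2
im=d['im'].astype(int);m=((im[:,:,0]>150)&(im[:,:,1]<130)&(im[:,:,2]<80));ys,xs=np.nonzero(m[205:236]);print(xs.mean(),xs.min(),xs.max(),ys.min()+205,ys.max()+205)
for y in(-57,-95):print(y,pl(A,[[0,y,48]]),proj('wrist',pl(A,[[0,y,47]]),tool))
E
```

```text
[ 5.44232148e+02 -2.35888067e+02  3.35610667e-01  3.24450135e+00] [[1.1, 0.6], [-0.2, 0.6], [-0.0, -1.6], [0.1, 0.2], [-0.8, 0.9], [0.1, -0.7], [0.4, -0.4], [-0.6, 0.2]]
321.6253687315634 298 347 213 233
-57 [[ 563.00486071 -289.70800073   48.        ]] [[322.19906638 190.77039651]]
-95 [[ 575.52000221 -325.5879566    48.        ]] [[322.09828153 225.74692971]]
```

Scaled: -142 mm is -0.1893, -135 mm is -0.18.

{"fn": "apply_moves", "kwargs": {
  "series": [
    [0.024,-0.052,-0.0533,0,0,0],
    [0.024,-0.052,-0.1067,0,0,0],
    [0.024,-0.052,-0.1467,0,0,0],
    [0.024,-0.052,-0.18,0,0,0],
    [0.024,-0.052,-0.1893,0,0,0],
    [0.024,-0.052,-0.1893,0,0,0]
  ]
}}

```text
t: 3.78
ee_pos: [574.8, -322.8, 60.4]
tcp_rot: [[-0.331, 0.944, -0.003], [0.944, 0.331, 0.002], [0.003, -0.002, -1.0]]
contact_force: [-0.2, 0.7, 0.4]
finger_gap: 0.001
grip_force: 0.0
```

```bash
python3 - <<'E'
from h import *
from rig import sensors
import cv2
s=sensors.state();im=cams.grab_frame('wrist');print(s['ee_pos'])
tool=(np.array(s['ee_pos']),np.array(s['tcp_rot']));np.savez('w2.npz',p=s['ee_pos'],R=s['tcp_rot'],im=im)
A=[544.23,-235.89,.3356]
print('tcp',proj('wrist',s['ee_pos'],tool))
print(proj('wrist',pl(A,[[28,-107,47],[-28,-107,47],[30,-109,48],[-30,-109,48],[28,-7,47],[-28,-7,47]]),tool).round(1).tolist())
cv2.imwrite('pics/w2.png',cv2.resize(im[80:310,180:480,::-1],(780,598),interpolation=cv2.INTER_CUBIC))
E
```

```text
[ 574.80142358 -322.80948702   60.4267003 ]
tcp [[318.18176438 262.7678855 ]]
[[365.3, 273.2], [270.3, 273.0], [368.6, 276.8], [266.9, 276.7], [373.8, 95.7], [262.0, 95.6]]
```

View pics/w2.png

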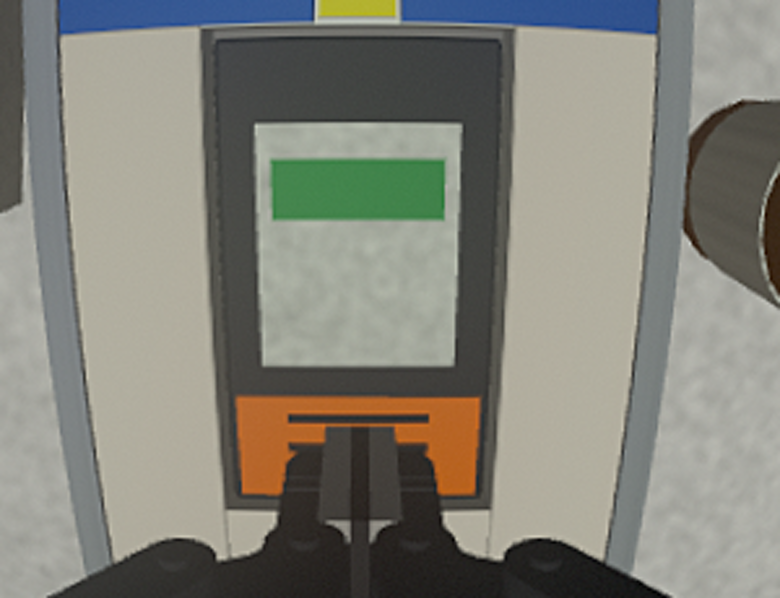

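The wrist crop shows the closed pads at (318,262), over the middle of the orange end at rows 232–270. My model's corners match the visible pack to within about 3 px.

Scaled: -18 mm is -0.024, -15 mm is -0.02.

{"fn": "apply_moves", "kwargs": {
  "series": [
    [0.0013,-0.004,-0.008,0,0,0],
    [0.0013,-0.004,-0.016,0,0,0],
    [0.0013,-0.004,-0.02,0,0,0],
    [0.0013,-0.004,-0.024,0,0,0],
    [0.0013,-0.004,-0.024,0,0,0]
  ]
}}

```text
t: 4.25
ee_pos: [576.6, -328.4, 44.4]
tcp_rot: [[-0.329, 0.944, 0.001], [0.944, 0.329, -0.001], [-0.001, 0.001, -1.0]]
contact_force: [0.9, -0.6, 1.0]
finger_gap: 0.003
grip_force: 0.5
```

Scaled: -5 mm is -0.0067, -4 mm is -0.0053.

{"fn": "apply_moves", "kwargs": {
  "series": [
    [0,0,-0.0027,0,0,0],
    [0,0,-0.0053,0,0,0],
    [0,0,-0.0067,0,0,0],
    [0,0,-0.0067,0,0,0]
  ]
}}

```text
t: 4.58
ee_pos: [576.3, -328.4, 39.2]
tcp_rot: [[-0.329, 0.944, 0.001], [0.944, 0.329, -0.001], [-0.001, 0.0, -1.0]]
contact_force: [1.5, -2.6, 2.4]
finger_gap: 0.002
grip_force: 1.4
```

Scaled: -3 mm is -0.004, -2 mm is -0.0027.

{"fn": "apply_moves", "kwargs": {
  "series": [
    [-0.0013,0.0027,-0.0013,0,0,0],
    [-0.0013,0.0027,-0.0027,0,0,0],
    [-0.0013,0.0027,-0.004,0,0,0],
    [-0.0013,0.0027,-0.004,0,0,0]
  ]
}}

```text
t: 4.92
ee_pos: [574.6, -325.4, 35.4]
tcp_rot: [[-0.329, 0.944, -0.001], [0.944, 0.329, 0.001], [0.001, -0.001, -1.0]]
contact_force: [0.5, -1.2, -0.6]
finger_gap: 0.003
grip_force: 0.6
```

Scaled: -2 mm is -0.0027, -1 mm is -0.0013.

{"fn": "apply_moves", "kwargs": {
  "series": [
    [0,0,-0.0013,0,0,0],
    [0,0,-0.0027,0,0,0],
    [0,0,-0.0027,0,0,0]
  ]
}}

```text
t: 5.17
ee_pos: [575.1, -325.9, 34.2]
tcp_rot: [[-0.329, 0.944, -0.0], [0.944, 0.329, 0.0], [0.0, 0.0, -1.0]]
contact_force: [-0.5, -0.4, 4.9]
finger_gap: 0.002
grip_force: 1.9
```

Scaled: -2 mm is -0.0027, -1 mm is -0.0013.

{"fn": "apply_moves", "kwargs": {
  "series": [
    [0,0,-0.0013,0,0,0],
    [0,0,-0.0027,0,0,0],
    [0,0,-0.0027,0,0,0]
  ]
}}

```text
t: 5.42
ee_pos: [575.6, -326.6, 33.3]
tcp_rot: [[-0.329, 0.944, 0.002], [0.944, 0.329, -0.001], [-0.001, 0.001, -1.0]]
contact_force: [-2.2, 0.3, 11.4]
finger_gap: 0.002
grip_force: 4.5
```

Scaled: -2 mm is -0.0027, -1 mm is -0.0013.

{"fn": "apply_moves", "kwargs": {
  "series": [
    [0,0,-0.0013,0,0,0],
    [0,0,-0.0027,0,0,0],
    [0,0,-0.0027,0,0,0]
  ]
}}

```text
t: 5.67
ee_pos: [576.3, -327.5, 32.4]
tcp_rot: [[-0.328, 0.945, 0.003], [0.945, 0.328, -0.002], [-0.003, 0.003, -1.0]]
contact_force: [-0.4, -2.7, 17.6]
finger_gap: 0.004
grip_force: 6.9
```

Scaled: 100 mm is 0.1333, 80 mm is 0.1067.

{"fn": "apply_moves", "kwargs": {
  "series": [
    [-0.0013,0.0027,0.02,0,0,0],
    [-0.0013,0.0027,0.06,0,0,0],
    [-0.0013,0.0027,0.1067,0,0,0],
    [-0.0013,0.0027,0.1333,0,0,0],
    [-0.0013,0.0027,0.1333,0,0,0]
  ],
  "hand": 0.35
}}

```text
t: 6.08
ee_pos: [575.8, -324.8, 135.3]
tcp_rot: [[-0.329, 0.944, 0.006], [0.944, 0.329, -0.002], [-0.003, 0.005, -1.0]]
contact_force: [0.4, -1.3, -0.1]
finger_gap: 0.649
grip_force: 0.0
```

```bash
python3 - <<'E'
from h import *
from rig import sensors
import cv2
s=sensors.state();im=cams.grab_frame('wrist');print(s['t'],s['ee_pos'],s['finger_gap'])
np.savez('w3.npz',p=s['ee_pos'],R=s['tcp_rot'],im=im)
cv2.imwrite('pics/w3.png',cv2.resize(im[60:290,180:480,::-1],(780,598),interpolation=cv2.INTER_CUBIC))
E
```

```text
6.0833 [ 575.77821618 -324.76036007  135.28578858] 0.6487726859098953
```

View pics/w3.png

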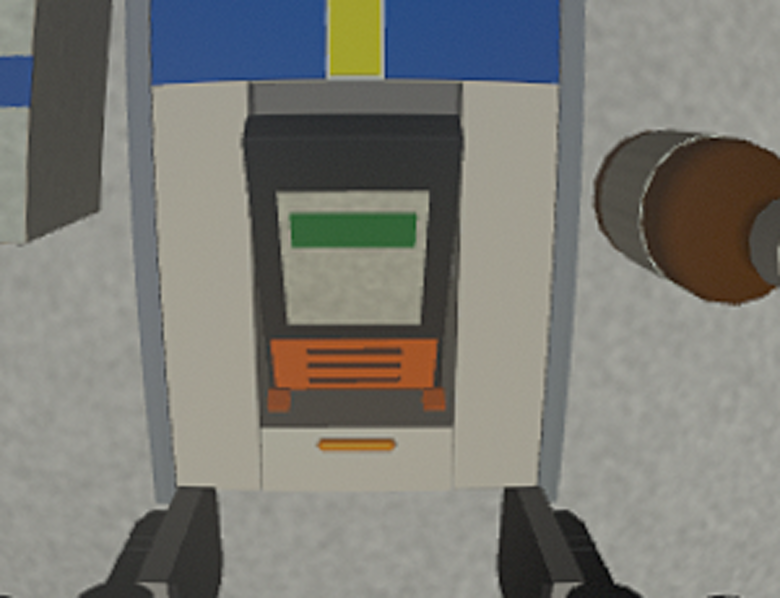

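The pack is caught and tilted. The noses at (287,214) and (347,214) sit over the orange edge, and the raised end's edge is at about row 108.

```bash
python3 - <<'E'
from h import *
d=np.load('w3.npz');tool=(d['p'],d['R'])
A=np.array([544.23,-235.89,.3356])
def pk(x,X,u,h):
    e,t=x[:2];u=u+e
    return [X,-65+u*np.cos(t)-h*np.sin(t),35+u*np.sin(t)+h*np.cos(t)]
C=[(28,0,12),(-28,0,12),(28,-100,12),(-28,-100,12)]
w=np.array([[461,136],[246,136],[434,388],[273,388]])/2.6+[180,60]
def res(x):
    a=A.copy();a[0]+=x[2]
    return (proj('wrist',pl(a,[pk(x,*c) for c in C]),tool)-w).ravel()
f=least_squares(res,[57,.53,0]);print(f.x,f.fun.round(1))
print('bay corner -y', (proj('wrist',pl(A,[[30,-109,48],[-30,-109,48],[57,-4.2,55],[-57,-4.2,55]]),tool)-[180,60])*2.6)
x=[57,.53]
for x in (f.x,[57,.53]):
  # TCP target: centre s=12 from end at underside level h
  for h in (-3,40):
    print(x[:2],h,pl(A,[pk(x,0,-13,h)]),pk(x,0,-13,h))
print(tool[1])
E
```

```text
[61.00514774  0.55190238 -0.64302681] [ 2.  -0.1 -2.4  0.1  1.3  0.5 -1.1  0.6]
bay corner -y [[452.583804   428.63068337]
 [259.11444865 429.21558397]
 [560.82313297  84.08555847]
 [149.4048842   84.87794161]]
[61.00514774  0.55190238] -3 [[ 551.65629669 -257.18135638   57.61490219]] [0, np.float64(-22.549317925886953), np.float64(57.6149021927062)]
[61.00514774  0.55190238] 40 [[ 559.08125318 -278.46887041   94.23063334]] [0, np.float64(-45.09456648025333), np.float64(94.23063334233424)]
[57, 0.53] -3 [[ 552.63461192 -259.98620772   54.6550458 ]] [0, np.float64(-25.519888873735976), np.float64(54.65504580146899)]
[57, 0.53] 40 [[ 559.79369075 -280.51144464   91.75574983]] [0, np.float64(-47.25782254554439), np.float64(91.75574983360372)]
[[-0.32894136  0.94433244  0.00581561]
 [ 0.94434395  0.32895557 -0.00165649]
 [-0.00347736  0.00494705 -0.99998172]]
```

Scaled: 31 mm is 0.0413, 24 mm is 0.032, 0.51 rad is 0.3247.

{"fn": "apply_moves", "kwargs": {
  "series": [
    [-0.004,0.0107,0,0.0649,0.0229,0],
    [-0.008,0.0213,0,0.1299,0.0452,0],
    [-0.012,0.032,-0.0067,0.1948,0.0681,0],
    [-0.0147,0.0413,-0.0213,0.2597,0.0904,0],
    [-0.0147,0.0413,-0.0213,0.3247,0.1133,0],
    [-0.0147,0.0413,-0.0213,0.3247,0.1133,0],
    [-0.0147,0.0413,-0.0213,0.3247,0.1133,0]
  ],
  "hand": 0.2
}}

```text
t: 6.72
ee_pos: [561.8, -293.8, 111.1]
tcp_rot: [[-0.278, 0.945, -0.172], [0.81, 0.327, 0.486], [0.516, -0.004, -0.857]]
contact_force: [1.1, 0.4, 0.0]
finger_gap: 0.8
grip_force: 0.0
```

Scaled: -26 mm is -0.0347, 15 mm is 0.02.

{"fn": "apply_moves", "kwargs": {
  "series": [
    [-0.0067,0.02,-0.0347,0,0,0],
    [-0.0067,0.02,-0.0347,0,0,0],
    [-0.0067,0.02,-0.0347,0,0,0]
  ]
}}

```text
t: 6.97
ee_pos: [558.4, -275.9, 88.7]
tcp_rot: [[-0.284, 0.944, -0.17], [0.809, 0.331, 0.485], [0.514, 0.0, -0.858]]
contact_force: [0.4, 0.1, 0.5]
finger_gap: 0.797
grip_force: 0.0
```

Scaled: -33 mm is -0.044, -28 mm is -0.0373.

{"fn": "apply_moves", "kwargs": {
  "series": [
    [-0.004,0.012,-0.0227,0,0,0],
    [-0.0067,0.02,-0.0373,0,0,0],
    [-0.008,0.024,-0.044,0,0,0],
    [-0.008,0.024,-0.044,0,0,0],
    [-0.008,0.024,-0.044,0,0,0]
  ]
}}

```text
t: 7.38
ee_pos: [552.4, -260.0, 55.8]
tcp_rot: [[-0.282, 0.944, -0.169], [0.81, 0.329, 0.485], [0.514, -0.0, -0.858]]
contact_force: [0.7, -0.1, 0.1]
finger_gap: 0.8
grip_force: 0.0
```

```bash
python3 - <<'E'
from h import *
from rig import sensors
import cv2
s=sensors.state();im=cams.grab_frame('wrist');print(s['t'],s['ee_pos'],s['finger_gap'])
np.savez('w4.npz',p=s['ee_pos'],R=s['tcp_rot'],im=im)
cv2.imwrite('pics/w4.png',cv2.resize(im[120:350,170:470,::-1],(780,598),interpolation=cv2.INTER_CUBIC))
E
```

```text
7.3833 [ 552.38369552 -260.02505376   55.75995796] 0.7998289981424709
```

View pics/w4.png

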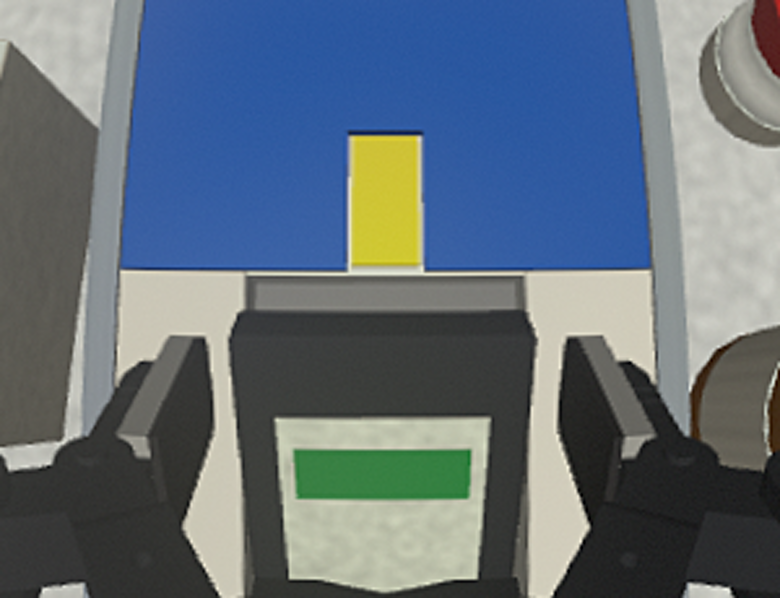

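The pads straddle the raised end symmetrically at columns 250 and 386, so I'm closing.

{"fn": "apply_moves", "kwargs": {
  "series": [
    [0,0,0,0,0,0],
    [0,0,0,0,0,0],
    [0,0,0,0,0,0],
    [0,0,0,0,0,0],
    [0,0,0,0,0,0],
    [0,0,0,0,0,0]
  ],
  "hand": 1
}}

```text
t: 7.93
ee_pos: [552.5, -260.7, 55.7]
tcp_rot: [[-0.282, 0.945, -0.168], [0.811, 0.328, 0.485], [0.513, 0.0, -0.858]]
contact_force: [1.4, -2.8, 5.7]
finger_gap: 0.634
grip_force: 64.0
```

Scaled: 26 mm is 0.0347, 19 mm is 0.0253.

{"fn": "apply_moves", "kwargs": {
  "series": [
    [-0.0027,0.0067,0.004,0,0,0],
    [-0.004,0.012,0.008,0,0,0],
    [-0.0067,0.0173,0.0107,0,0,0],
    [-0.0093,0.0253,0.016,0,0,0],
    [-0.012,0.0347,0.0213,0,0,0],
    [-0.012,0.0347,0.0213,0,0,0]
  ]
}}

```text
t: 8.43
ee_pos: [543.0, -233.5, 71.9]
tcp_rot: [[-0.283, 0.944, -0.169], [0.81, 0.329, 0.485], [0.514, -0.0, -0.858]]
contact_force: [-1.3, -0.7, 4.2]
finger_gap: 0.635
grip_force: 63.8
```

Scaled: 100 mm is 0.1333, 65 mm is 0.0867.

{"fn": "apply_moves", "kwargs": {
  "series": [
    [-0.0013,0.0053,0.016,0,0,0],
    [-0.004,0.0107,0.0467,0,0,0],
    [-0.004,0.0107,0.0867,0,0,0],
    [-0.004,0.0107,0.1333,0,0,0],
    [-0.004,0.0107,0.1333,0,0,0]
  ]
}}

```text
t: 8.85
ee_pos: [541.7, -226.8, 177.7]
tcp_rot: [[-0.286, 0.944, -0.164], [0.811, 0.329, 0.483], [0.51, 0.005, -0.86]]
contact_force: [1.6, -1.6, -0.9]
finger_gap: 0.641
grip_force: 63.5
```

Scaled: 250 mm is 0.3333, 215 mm is 0.2867, -0.51 rad is -0.3247.

{"fn": "apply_moves", "kwargs": {
  "series": [
    [0,0.0333,0,-0.0649,-0.0229,0],
    [0,0.08,0,-0.1299,-0.0452,0],
    [0,0.1333,0,-0.1948,-0.0681,0],
    [0,0.1867,0,-0.2597,-0.0904,0],
    [0,0.24,0,-0.3247,-0.1133,0],
    [0,0.2867,0,-0.3247,-0.1133,0],
    [0,0.3333,0,-0.3247,-0.1133,0],
    [0,0.3333,0,-0.3247,-0.1133,0]
  ]
}}

```text
t: 9.52
ee_pos: [538.8, 35.3, 170.9]
tcp_rot: [[-0.341, 0.94, -0.001], [0.94, 0.341, 0.004], [0.005, 0.0, -1.0]]
contact_force: [0.2, 0.9, -1.9]
finger_gap: 0.634
grip_force: 63.5
```

Scaled: 190 mm is 0.2533, 180 mm is 0.24, -0.4 rad is -0.2546.

{"fn": "apply_moves", "kwargs": {
  "series": [
    [0,0.0467,0,0,0,-0.0637],
    [0,0.0933,0,0,0,-0.1273],
    [0,0.14,0,0,0,-0.191],
    [0,0.1867,0,0,0,-0.2546],
    [0,0.22,0,0,0,-0.2546],
    [0,0.24,-0.0133,0,0,-0.2546],
    [0,0.2533,-0.0267,0,0,-0.2546],
    [0,0.2533,-0.0267,0,0,-0.2546]
  ]
}}

```text
t: 10.18
ee_pos: [538.4, 214.8, 147.9]
tcp_rot: [[0.062, 0.998, -0.004], [0.998, -0.062, -0.002], [-0.002, -0.004, -1.0]]
contact_force: [-0.5, -0.0, -1.6]
finger_gap: 0.639
grip_force: 63.5
```

```bash
python3 - <<'E'
from h import *
from rig import sensors
import cv2
s=sensors.state();im=cams.grab_frame('wrist');print(s['t'],s['ee_pos'],s['tcp_rot'].round(3) if hasattr(s['tcp_rot'],'round') else s['tcp_rot'])
tool=(np.array(s['ee_pos']),np.array(s['tcp_rot']))
np.savez('w5.npz',p=s['ee_pos'],R=s['tcp_rot'],im=im)
T=np.array([[115,95,35],[115,-95,35],[-115,-95,35],[-115,95,35]])
print(proj('wrist',pl([489,177.4,-.0674],T),tool)*1.25)
cv2.imwrite('pics/w5.png',cv2.resize(im[:,:,::-1],(800,500),interpolation=cv2.INTER_CUBIC))
E
```

```text
10.1833 [538.37602809 214.76088935 147.9265937 ] [[ 0.062  0.998 -0.004]
 [ 0.998 -0.062 -0.002]
 [-0.002 -0.004 -1.   ]]
[[501.13606011 171.11338616]
 [478.32335285 399.52162221]
 [219.68420529 389.73990442]
 [180.54807496 176.29043683]]
```

View pics/w5.png

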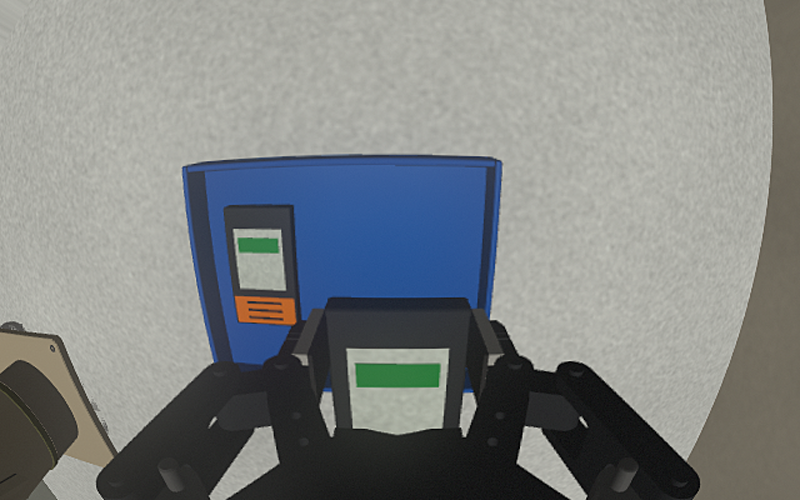

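The tray's far corners are at (147,134) and (401,129), about 7 mm further in +y than I estimated. The old pack is on the left and the right half is free. The held pack looks level.

Scaled: -136 mm is -0.1813, -130 mm is -0.1733.

{"fn": "apply_moves", "kwargs": {
  "series": [
    [0.0027,0.0027,-0.04,0,0,0],
    [0.0053,0.004,-0.0867,0,0,0],
    [0.0053,0.004,-0.1267,0,0,0],
    [0.0053,0.004,-0.1533,0,0,0],
    [0.0053,0.004,-0.1733,0,0,0],
    [0.0053,0.004,-0.1813,0,0,0],
    [0.0053,0.004,-0.1813,0,0,0]
  ]
}}

```text
t: 10.82
ee_pos: [543.7, 214.5, 14.0]
tcp_rot: [[0.067, 0.998, -0.002], [0.998, -0.067, -0.002], [-0.002, -0.002, -1.0]]
contact_force: [-0.9, 0.0, -1.2]
finger_gap: 0.639
grip_force: 63.5
```

{"fn": "apply_moves", "kwargs": {
  "series": [
    [0,0,-0.0027,0,0,0],
    [0,0,-0.0053,0,0,0],
    [0,0,-0.0067,0,0,0],
    [0,0,-0.0067,0,0,0]
  ]
}}

```text
t: 11.15
ee_pos: [544.5, 217.0, 10.6]
tcp_rot: [[0.065, 0.998, 0.001], [0.998, -0.065, 0.001], [0.001, 0.001, -1.0]]
contact_force: [-0.4, 0.3, -1.0]
finger_gap: 0.637
grip_force: 63.5
```

Scaled: -4 mm is -0.0053, -3 mm is -0.004.

{"fn": "apply_moves", "kwargs": {
  "series": [
    [0,0,-0.0027,0,0,0],
    [0,0,-0.004,0,0,0],
    [0,0,-0.0053,0,0,0],
    [0,0,-0.0053,0,0,0]
  ]
}}

```text
t: 11.48
ee_pos: [543.9, 217.0, 5.8]
tcp_rot: [[0.065, 0.998, -0.0], [0.998, -0.065, -0.0], [-0.0, -0.0, -1.0]]
contact_force: [0.1, -0.7, -1.0]
finger_gap: 0.634
grip_force: 63.5
```

{"fn": "apply_moves", "kwargs": {
  "series": [
    [0,0,-0.0013,0,0,0],
    [0,0,-0.0027,0,0,0],
    [0,0,-0.0027,0,0,0]
  ]
}}

```text
t: 11.73
ee_pos: [544.0, 216.9, 3.8]
tcp_rot: [[0.065, 0.998, -0.0], [0.998, -0.065, -0.0], [-0.0, -0.0, -1.0]]
contact_force: [-0.9, 0.8, -1.4]
finger_gap: 0.636
grip_force: 63.5
```

Scaled: -2 mm is -0.0027, -1 mm is -0.0013.

{"fn": "apply_moves", "kwargs": {
  "series": [
    [0,0,-0.0013,0,0,0],
    [0,0,-0.0027,0,0,0],
    [0,0,-0.0027,0,0,0]
  ]
}}

```text
t: 11.98
ee_pos: [544.2, 217.0, 2.7]
tcp_rot: [[0.065, 0.998, 0.0], [0.998, -0.065, 0.0], [0.0, 0.0, -1.0]]
contact_force: [-3.3, -1.3, 7.6]
finger_gap: 0.634
grip_force: 64.4
```

{"fn": "apply_moves", "kwargs": {
  "series": [
    [0,0,0,0,0,0],
    [0,0,0,0,0,0],
    [0,0,0,0,0,0],
    [0,0,0,0,0,0]
  ],
  "hand": 0.22
}}

```text
t: 12.32
ee_pos: [544.1, 217.0, 2.0]
tcp_rot: [[0.065, 0.998, 0.0], [0.998, -0.065, -0.0], [-0.0, 0.0, -1.0]]
contact_force: [1.1, -0.9, -0.2]
finger_gap: 0.779
grip_force: 0.0
```

Scaled: 140 mm is 0.1867, 120 mm is 0.16.

{"fn": "apply_moves", "kwargs": {
  "series": [
    [0,0,0.02,0,0,0],
    [0,0,0.06,0,0,0],
    [0,0,0.1067,0,0,0],
    [0,0,0.16,0,0,0],
    [0,0,0.1867,0,0,0],
    [0,0,0.1867,0,0,0]
  ]
}}

```text
t: 12.82
ee_pos: [546.7, 217.9, 147.4]
tcp_rot: [[0.065, 0.998, 0.007], [0.998, -0.065, 0.004], [0.005, 0.007, -1.0]]
contact_force: [0.5, 0.0, -0.2]
finger_gap: 0.784
grip_force: 0.0
```

```bash
python3 - <<'E'
from h import *
from rig import sensors,models
import cv2
s=sensors.state();im=cams.grab_frame('wrist');t=cams.grab_frame('top');print(s['t'],s['ee_pos'])
np.savez('w6.npz',p=s['ee_pos'],R=s['tcp_rot'],im=im)
a=cv2.resize(im[120:300,120:440,::-1],(640,360));b=cv2.resize(t[180:310,170:330,::-1],(295,240),interpolation=cv2.INTER_CUBIC)
o=np.zeros((600,640,3),np.uint8);o[:360]=a;o[360:,:295]=b;cv2.imwrite('pics/w6.png',o)
E
```

```text
12.8167 [546.69002287 217.86771865 147.37419449]
```

View pics/w6.png

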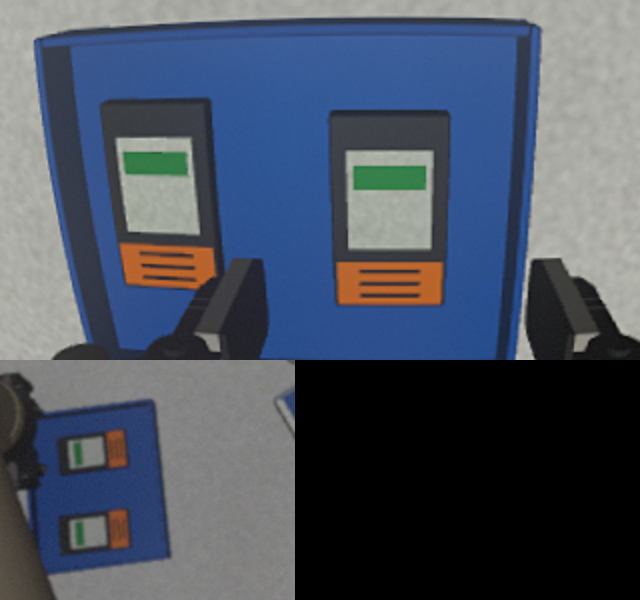

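The new pack lies flat beside the old one, at wrist crop (390,205), clear of the walls. Next is the cover.

Scaled: -359 mm is -0.4787, -345 mm is -0.46, 0.4 rad is 0.2546.

{"fn": "apply_moves", "kwargs": {
  "series": [
    [-0.0053,-0.048,0,0,0,0.0637],
    [-0.0107,-0.1013,0,0,0,0.1273],
    [-0.016,-0.1547,0,0,0,0.191],
    [-0.0213,-0.208,0,0,0,0.2546],
    [-0.0267,-0.2613,0,0,0,0.2546],
    [-0.032,-0.3147,0,0,0,0.2546],
    [-0.0373,-0.368,0,0,0,0.2546],
    [-0.0427,-0.4213,-0.02,0,0,0.2546],
    [-0.0467,-0.46,-0.04,0,0,0.2546],
    [-0.0467,-0.4787,-0.0533,0,0,0.2546],
    [-0.0467,-0.4787,-0.0533,0,0,0.2546],
    [-0.0467,-0.4787,-0.0533,0,0,0.2546]
  ],
  "hand": 1
}}

```text
t: 13.92
ee_pos: [507.8, -142.3, 100.4]
tcp_rot: [[-0.327, 0.945, -0.003], [0.945, 0.327, -0.0], [0.001, -0.003, -1.0]]
contact_force: [0.3, 0.5, 0.4]
finger_gap: -0.001
grip_force: 0.0
```

```bash
python3 - <<'E'
from h import *
from rig import sensors
s=sensors.state();p=np.array(s['ee_pos'])
A=np.array([544.23,-235.89,.3356]);d=p[:2]-A[:2];c,n=np.cos(A[2]),np.sin(A[2])
print(s['t'],p,'analyser',c*d[0]+n*d[1],-n*d[0]+c*d[1],np.round(s['tcp_rot'],3).tolist())
E
```

```text
13.9167 [ 507.78611562 -142.32931379  100.40613431] analyser -3.5979055519722536 100.34347905281858 [[-0.327, 0.945, -0.003], [0.945, 0.327, -0.0], [0.001, -0.003, -1.0]]
```

Scaled: -41 mm is -0.0547, -40 mm is -0.0533.

{"fn": "apply_moves", "kwargs": {
  "series": [
    [0.004,0.0013,-0.0267,0,0,0],
    [0.004,0.0013,-0.0467,0,0,0],
    [0.004,0.0013,-0.0533,0,0,0],
    [0.004,0.0013,-0.0547,0,0,0],
    [0.004,0.0013,-0.0547,0,0,0]
  ]
}}

```text
t: 14.33
ee_pos: [512.2, -140.2, 61.2]
tcp_rot: [[-0.33, 0.944, -0.0], [0.944, 0.33, 0.0], [0.0, -0.0, -1.0]]
contact_force: [-0.4, 0.1, 0.8]
finger_gap: 0.003
grip_force: 0.0
```

Scaled: -35 mm is -0.0467, -28 mm is -0.0373.

{"fn": "apply_moves", "kwargs": {
  "series": [
    [0.0013,-0.0053,0,0,0,0],
    [0.004,-0.0107,0,0,0,0],
    [0.0067,-0.0187,0,0,0,0],
    [0.0093,-0.028,0,0,0,0],
    [0.0133,-0.0373,0,0,0,0],
    [0.016,-0.0467,0,0,0,0]
  ]
}}

```text
t: 14.83
ee_pos: [524.7, -176.9, 61.3]
tcp_rot: [[-0.329, 0.944, 0.001], [0.944, 0.329, 0.0], [-0.0, 0.001, -1.0]]
contact_force: [0.5, 3.0, 0.9]
finger_gap: -0.001
grip_force: 0.9
```

Scaled: -68 mm is -0.0907, -62 mm is -0.0827.

{"fn": "apply_moves", "kwargs": {
  "series": [
    [0.0027,-0.0093,-0.0013,0,0,0],
    [0.0067,-0.02,-0.0027,0,0,0],
    [0.0107,-0.0307,-0.0027,0,0,0],
    [0.0147,-0.0413,-0.0027,0,0,0],
    [0.0187,-0.052,-0.0027,0,0,0],
    [0.0213,-0.0627,-0.0027,0,0,0],
    [0.0253,-0.0733,-0.0027,0,0,0],
    [0.0293,-0.0827,-0.0027,0,0,0],
    [0.032,-0.0907,-0.0027,0,0,0],
    [0.032,-0.0907,-0.0027,0,0,0]
  ]
}}

```text
t: 15.67
ee_pos: [548.3, -245.8, 59.1]
tcp_rot: [[-0.328, 0.945, 0.0], [0.945, 0.328, -0.001], [-0.001, 0.0, -1.0]]
contact_force: [0.1, 0.0, -0.6]
finger_gap: -0.005
grip_force: 0.0
```

Scaled: -9 mm is -0.012, -6 mm is -0.008.

{"fn": "apply_moves", "kwargs": {
  "series": [
    [0.0013,-0.004,0,0,0,0],
    [0.0027,-0.008,0,0,0,0],
    [0.004,-0.012,0,0,0,0],
    [0.004,-0.012,0,0,0,0]
  ]
}}

```text
t: 16.0
ee_pos: [551.3, -253.5, 59.1]
tcp_rot: [[-0.329, 0.944, 0.001], [0.944, 0.329, -0.0], [-0.0, 0.0, -1.0]]
contact_force: [0.2, -0.4, -0.1]
finger_gap: 0.002
grip_force: 0.0
```

Scaled: -4 mm is -0.0053, -2 mm is -0.0027.

{"fn": "apply_moves", "kwargs": {
  "series": [
    [0.0013,-0.0027,0,0,0,0],
    [0.0013,-0.0053,0,0,0,0],
    [0.0013,-0.0053,0,0,0,0]
  ]
}}

```text
t: 16.25
ee_pos: [552.4, -257.2, 59.2]
tcp_rot: [[-0.329, 0.944, 0.001], [0.944, 0.329, -0.0], [-0.0, 0.001, -1.0]]
contact_force: [-0.4, 0.2, -0.2]
finger_gap: -0.001
grip_force: 0.1
```

Scaled: -2 mm is -0.0027, -1 mm is -0.0013.

{"fn": "apply_moves", "kwargs": {
  "series": [
    [0,-0.0013,0,0,0,0],
    [0.0013,-0.0027,0,0,0,0],
    [0.0013,-0.0027,0,0,0,0]
  ]
}}

```text
t: 16.5
ee_pos: [553.1, -259.2, 59.1]
tcp_rot: [[-0.329, 0.944, -0.0], [0.944, 0.329, -0.0], [-0.0, -0.0, -1.0]]
contact_force: [-0.1, 0.7, 0.9]
finger_gap: -0.002
grip_force: 0.4
```

```bash
python3 - <<'E'
from h import *
from rig import sensors
import cv2
s=sensors.state();im=cams.grab_frame('wrist');print(s['t'],s['ee_pos'])
tool=(np.array(s['ee_pos']),np.array(s['tcp_rot']));A=[544.23,-235.89,.3356]
for q in (115,124):print(q,(proj('wrist',pl(A,[[57,125-q,55],[-57,125-q,55],[35,88-q,67],[57,-1-q,55]]),tool)).round(0).tolist())
cv2.imwrite('pics/w7.png',cv2.resize(im[:,:,::-1],(800,500),interpolation=cv2.INTER_CUBIC))
E
```

```text
16.5 [ 553.08950006 -259.21749855   59.06017197]
115 [[427.0, 197.0], [207.0, 197.0], [385.0, 273.0], [398.0, 368.0]]
124 [[425.0, 213.0], [209.0, 213.0], [383.0, 287.0], [396.0, 375.0]]
```

View pics/w7.png

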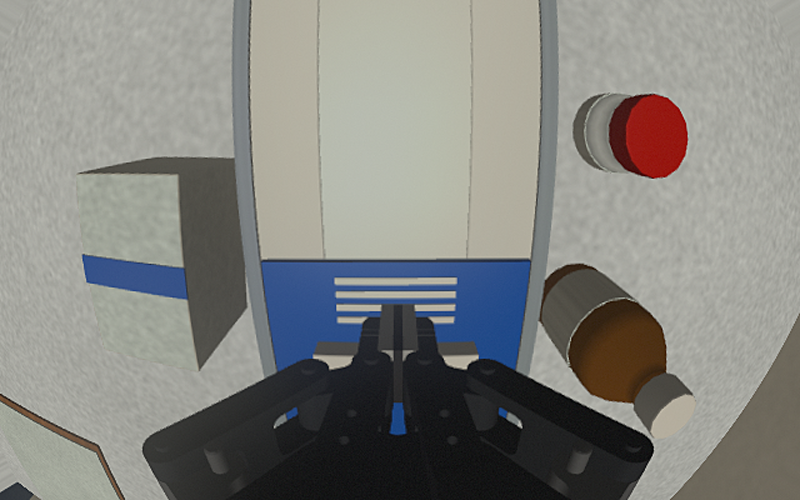

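The cover's rear edge at row 208 puts travel at roughly 116–121 mm, so I keep pushing to the stop.

{"fn": "apply_moves", "kwargs": {
  "series": [
    [0,-0.0013,0,0,0,0],
    [0.0013,-0.0027,0,0,0,0],
    [0.0013,-0.004,0,0,0,0],
    [0.0013,-0.004,0,0,0,0]
  ]
}}

```text
t: 16.88
ee_pos: [553.8, -260.9, 58.9]
tcp_rot: [[-0.329, 0.944, -0.001], [0.944, 0.329, 0.002], [0.003, -0.0, -1.0]]
contact_force: [-3.5, 6.3, 4.1]
finger_gap: -0.003
grip_force: 3.5
```

Scaled: -2 mm is -0.0027, -1 mm is -0.0013.

{"fn": "apply_moves", "kwargs": {
  "series": [
    [0,-0.0013,0,0,0,0],
    [0.0013,-0.0027,0,0,0,0],
    [0.0013,-0.0027,0,0,0,0]
  ]
}}

```text
t: 17.13
ee_pos: [554.0, -260.9, 58.7]
tcp_rot: [[-0.33, 0.944, -0.004], [0.944, 0.33, 0.006], [0.006, -0.002, -1.0]]
contact_force: [-8.9, 13.4, 9.6]
finger_gap: 0.002
grip_force: 7.8
```

Scaled: -1 mm is -0.0013.

{"fn": "apply_moves", "kwargs": {
  "series": [
    [0,-0.0013,0,0,0,0],
    [0,-0.0013,0,0,0,0]
  ]
}}

```text
t: 17.3
ee_pos: [554.0, -261.0, 58.7]
tcp_rot: [[-0.331, 0.944, -0.004], [0.944, 0.331, 0.007], [0.008, -0.002, -1.0]]
contact_force: [-11.0, 16.6, 11.7]
finger_gap: -0.001
grip_force: 9.4
```

{"fn": "apply_moves", "kwargs": {
  "series": [
    [-0.004,0.0107,0.0013,0,0,0],
    [-0.0067,0.0213,0.008,0,0,0],
    [-0.0067,0.0267,0.0533,0,0,0],
    [-0.0067,0.04,0.1067,0,0,0],
    [-0.0133,0.08,0.16,0,0,0],
    [-0.02,0.12,0.1867,0,0,0],
    [-0.02,0.12,0.1867,0,0,0]
  ]
}}

```text
t: 17.88
ee_pos: [542.6, -170.3, 204.4]
tcp_rot: [[-0.333, 0.943, 0.008], [0.943, 0.333, 0.002], [-0.001, 0.008, -1.0]]
contact_force: [1.1, -0.1, -0.2]
finger_gap: 0.001
grip_force: 0.0
```

```bash
python3 - <<'E'
from h import *
from rig import sensors
import cv2
s=sensors.state();im=cams.grab_frame('wrist');print(s['t'],s['ee_pos'])
tool=(np.array(s['ee_pos']),np.array(s['tcp_rot']));A=[544.23,-235.89,.3356]
for q in (115,120,124):print(q,((proj('wrist',pl(A,[[57,125-q,55],[0,88-q,67],[57,-1-q,55],[60,-131,58]]),tool)-[200,90])*2.5).round(0).tolist())
cv2.imwrite('pics/w8.png',cv2.resize(im[90:330,200:440,::-1],(600,600),interpolation=cv2.INTER_CUBIC))
E
```

```text
17.8833 [ 542.64667999 -170.31247972  204.41368492]
115 [[380.0, 365.0], [244.0, 457.0], [366.0, 595.0], [371.0, 621.0]]
120 [[380.0, 376.0], [244.0, 467.0], [366.0, 603.0], [371.0, 621.0]]
124 [[379.0, 384.0], [244.0, 475.0], [365.0, 608.0], [371.0, 621.0]]
```

View pics/w8.png

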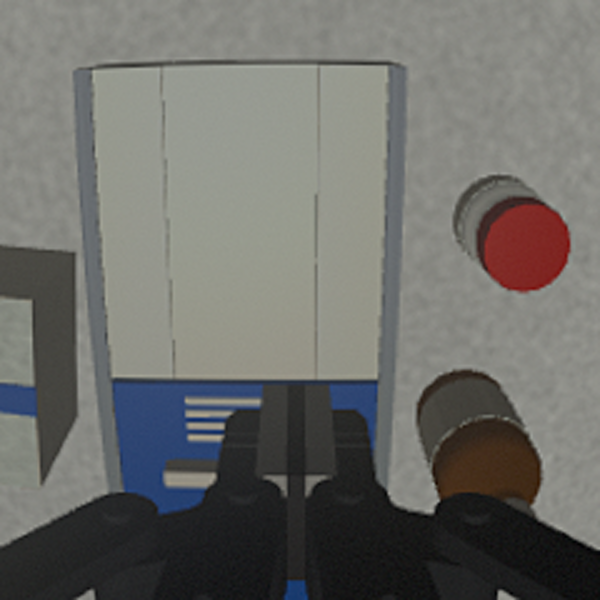

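I've used up my picture views, so I'll check the shut position numerically from over the -y end.

Scaled: -245 mm is -0.3267, -120 mm is -0.16.

{"fn": "apply_moves", "kwargs": {
  "series": [
    [0.0133,-0.0533,0,0,0,0],
    [0.0267,-0.1067,0,0,0,0],
    [0.04,-0.16,0,0,0,0],
    [0.0533,-0.2133,0,0,0,0],
    [0.0693,-0.2667,0,0,0,0],
    [0.0853,-0.32,0,0,0,0],
    [0.0853,-0.3267,0,0,0,0],
    [0.0853,-0.3267,0,0,0,0],
    [0.0853,-0.3267,0,0,0,0]
  ]
}}

```text
t: 18.68
ee_pos: [603.4, -420.7, 198.1]
tcp_rot: [[-0.327, 0.945, -0.001], [0.945, 0.327, 0.0], [0.0, -0.001, -1.0]]
contact_force: [0.7, 1.0, 0.5]
finger_gap: 0.001
grip_force: 0.0
```

```bash
python3 - <<'E'
from h import *
from rig import sensors
s=sensors.state();im=cams.grab_frame('wrist').astype(int);print(s['t'],s['ee_pos'])
tool=(np.array(s['ee_pos']),np.array(s['tcp_rot']));A=[544.23,-235.89,.3356]
np.savez('w9.npz',p=s['ee_pos'],R=s['tcp_rot'],im=im)
for X in (-48,-42,42,48):
    ys=np.arange(-150,60,1.0);uv=proj('wrist',pl(A,[[X,y,55] for y in ys]),tool).round().astype(int)
    c=im[uv[:,1],uv[:,0]];b=(c[:,2]-c[:,0]>30)
    print(X,'blue y range',ys[b].min(),ys[b].max(),b.sum())
    e=[(int(y),*map(int,k)) for y,k in zip(ys,c) if -142<=y<=-118];print(e[::2])
uv=proj('wrist',pl(A,[[20,y,67] for y in np.arange(-60,-10,1.)]),tool).round().astype(int)
print([(int(y),int(im[v,u,0])) for y,(u,v) in zip(np.arange(-60,-10),uv)])
E
```

```text
18.6833 [ 603.371354   -420.65363653  198.05796625]
-48 blue y range -124.0 -12.0 113
[(-142, 137, 138, 132), (-140, 138, 139, 135), (-138, 135, 136, 131), (-136, 136, 136, 131), (-134, 132, 132, 128), (-132, 130, 131, 127), (-130, 131, 131, 126), (-128, 152, 156, 151), (-126, 154, 156, 147), (-124, 99, 113, 133), (-122, 53, 78, 124), (-120, 57, 81, 126), (-118, 56, 78, 124)]
-42 blue y range -123.0 -12.0 112
[(-142, 136, 135, 131), (-140, 138, 138, 134), (-138, 140, 141, 136), (-136, 140, 141, 137), (-134, 137, 137, 132), (-132, 136, 137, 132), (-130, 135, 137, 132), (-128, 151, 155, 148), (-126, 151, 154, 145), (-124, 109, 122, 135), (-122, 55, 79, 126), (-120, 54, 80, 125), (-118, 56, 80, 126)]
42 blue y range -123.0 -12.0 112
[(-142, 140, 141, 137), (-140, 141, 140, 136), (-138, 138, 138, 134), (-136, 139, 140, 135), (-134, 142, 143, 138), (-132, 141, 141, 136), (-130, 128, 129, 125), (-128, 152, 154, 142), (-126, 150, 152, 141), (-124, 109, 114, 128), (-122, 48, 73, 120), (-120, 49, 75, 122), (-118, 50, 75, 121)]
48 blue y range -124.0 -11.0 114
[(-142, 135, 135, 130), (-140, 139, 140, 136), (-138, 141, 142, 137), (-136, 140, 141, 136), (-134, 136, 137, 132), (-132, 133, 134, 128), (-130, 118, 118, 114), (-128, 153, 154, 143), (-126, 153, 152, 141), (-124, 86, 96, 124), (-122, 48, 73, 120), (-120, 51, 75, 121), (-118, 46, 73, 119)]
[(-60, 38), (-59, 37), (-58, 39), (-57, 36), (-56, 39), (-55, 36), (-54, 36), (-53, 39), (-52, 35), (-51, 34), (-50, 36), (-49, 38), (-48, 36), (-47, 35), (-46, 32), (-45, 63), (-44, 67), (-43, 128), (-42, 151), (-41, 148), (-40, 147), (-39, 146), (-38, 146), (-37, 151), (-36, 151), (-35, 62), (-34, 30), (-33, 35), (-32, 39), (-31, 32), (-30, 24), (-29, 71), (-28, 162), (-27, 158), (-26, 115), (-25, 25), (-24, 24), (-23, 112), (-22, 159), (-21, 158), (-20, 112), (-19, 22), (-18, 22), (-17, 114), (-16, 20), (-15, 20), (-14, 16), (-13, 16), (-12, 19), (-11, 21)]
```

```bash
python3 -c "
from rig import job
print(job.finish_job())"
```

```text
the job is handed in; nothing more can be done
None
```

The pack lies flat in the blue tray beside the old one, and the blue cover is shut at about 123 of 124 mm, past its ledge; I handed the job in at about 18.7 s, with no verdict returned.

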